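Release the cam stop and close the graphite glass mould

TASK

On the glass-worker's mould fixture, push the cam lever round by its red knob until the lever lies over the white line, so that the brass cam turns its low point to the follower roller. Only then push the blue plate forward until the slide is fully home and the two black mould halves meet, leaving the lever over the line. Nothing is to be picked up: use the fingertips only to push, and leave the loose graphite pieces and the jar standing where they are.

Things in the scene. Friction and masses are not known exactly. Their poses are not given: they have to be found in the camera images.
- fixture: Fixed dark green metal base plate 280 x 210 x 12 mm. Origin at table height (z = 0); the plate spans x -130..+150, y -105..+105 mm in this frame. Its +x is forward, the way the slide closes; +y left, +z up. Fixed black mould half at x 50..107 (with bracket), y -90..-14, top 75 mm above the table. A white line on the plate runs from the cam pivot along +x, at y = +50.
- cam_pivot (a point): Point on the vertical pivot axis of the brass eccentric cam, at x +35, y +50 mm in the fixture frame, 44 mm above the table (top of the lever). Axes as the fixture's. The cam disc (diameter 60 mm, 14 to 30 mm above the table) has its centre 15 mm off the pivot, towards the lever, so its low point faces away from the lever.
- cam (a joint): Angle of the cam lever, rad: 0 = lever along fixture +x, over the white line, low point to the roller; positive = counter-clockwise seen from above (lever out to the left, then back to the rear). Starts at 1.5 to 2.4; turns from -0.9 to 2.7, no stop or detent at 0. Stays where it is left; friction of about 4 N at the knob.
- lever_knob (a point): Centre of the top of the red upright knob (a pin of diameter 16 mm, from 44 to 85 mm above the table) at the outer end of the steel lever, 70 mm from the pivot axis. The lever is a flat bar 14 mm wide, from 36 to 44 mm above the table, ending 8 mm beyond the knob's axis.
- slide (a joint): Travel of the slide along fixture +x, m: 0 = fully open, 0.050 = fully home (mould halves touching, dead stop). Starts at 0 to 0.012. About 2.5 N of friction; it stays where it is left. Its brass follower roller meets the cam at a travel of 0.022 to 0.042 unless the cam is turned to its low point.
- push_face (a point): Centre of the rear face (facing fixture -x) of the blue push plate at the slide's rear end, 51 mm above the table: 76 mm wide along y, 10 mm thick, 26 to 76 mm above the table. At travel 0 it is at x -100, y -52 mm in the fixture frame. Axes as the fixture's. The moving mould half (top 75 mm) is 55 to 100 mm ahead of it. Behind it: free, base plate 12 mm high, then table.
- marver: Bystander: loose dark grey graphite block 55 x 55 x 60 mm with a round knob of diameter 32 mm on top, 85 mm high in all. Origin at the centre of its underside.
- plug: Bystander: loose black graphite cylinder, diameter 40 mm, 55 mm high, upright. Origin at the centre of its underside.
- jar: Bystander: small closed amber glass jar with a black cap, diameter 48 mm, 65 mm high. Origin at the centre of its underside.

How it is judged:
On the way, in this order (a step that is already met when the one before it is completed fails the run):
1. the cam lever lies over the white line (low point to the roller, within 0.35 rad) while the slide is still open (value of joint cam between -0.35 and 0.35 rad and value of joint slide below 0.02 m), for 0.2 s.
2. the slide is fully home (value of joint slide above 0.047 m), for 0.2 s.
At the end, for the whole second after the job is handed in: The slide is home (travel above 47 of 50 mm) and at rest, the cam lever within 0.35 rad of the white line, and the marver, plug and jar upright within 20 mm of where they stood (value of joint cam between -0.35 and 0.35 rad and value of joint slide above 0.047 m and velocity of joint slide below 0.01 m/s and distance of each of marver, plug, jar from where it was at the start of the episode below 0.02 m and angle between each of marver, plug, jar's own z axis and vertical below 0.2 rad); the robot touches nothing.
It fails at once if the slide is pushed forward (past 20 mm of travel) before the cam is at its low point (value of joint slide above 0.02 m and not (value of joint cam between -0.35 and 0.35 rad)).
It fails at once if a bystander is lifted, carried or shoved more than 20 mm (distance of any of marver, plug, jar from where it was at the start of the episode above 0.02 m).
It fails at once if a bystander is tipped over (angle between any of marver, plug, jar's own z axis and vertical above 0.5 rad).
It also fails if it takes over 51 s, if anything falls off the work surface, if the arm or the gripper's body presses on something with over 40 N, if the wrist force passes 120 N, or if a joint passes its speed limit or range.

ROBOT

A 6-joint arm with a two-finger parallel gripper is mounted at the origin on the work surface. World frame = base frame: x ahead of the robot, y to its left, z up, the work surface at z = 0. Lengths are in m, angles in rad, forces in N, time in s.
With the tool pointing down it reaches from about 0.275 to 0.875 m from the base axis. Payload 12.5 kg.
Tool frame: the origin (TCP) lies on the centre line of the jaws, within the pads' length; the fingertips stand r.finger_overhang ahead of it and the grasp point (between the pads) lies 3 mm ahead of it (r.finger_overhang is the distance from the TCP to the fingertips, in m); z points along the fingers, y is the line along which they close (so a half turn about z gives the same grasp; the last joint's range is limited). The gripper opens to 85 mm and grips with 20 to 120 N. Pads are 22 mm wide; open, the fingers measure 114 mm over their backs; the gripper's body (76 mm by 85 mm) begins 54 mm behind the grasp point. The pads swing forward as they close: fully open they stand 13 mm farther back than shut.
Start: joints at [1.193, 0.351, 1.652, -0, 1.139, -0.085], TCP at [0.159, 0.527, 0.232] pointing down, gripper open.
Joint ranges: [-2.75, 2.75], [-0.79, 2.1], [0.01, 2.65], [-1.57, 4.71], [0.07, 3.14], [-2.87, 2.87]. Speed limits (rad/s): [2.22, 2.22, 2.79, 3.14, 3.14, 3.14].

INTERFACE

Orientations are given as a unit quaternion [x, y, z, w].
In Python, from cell import r, optics gives the robot as it stands. The module is installed in compiled form; this text tells all that it offers. Calls block until the motion is done:
- r.move_to(position, orientation): joint-space move of the TCP to a pose.
- r.move_linear(position, rot=None, vel=0.15): straight line of the TCP; rot=None keeps the orientation; vel is the mean speed in m/s.
- r.set_joints(angles): joint-space move.
- r.set_gripper(opening, squeeze=None): opening from 0.0 (shut) to 1.0 (fully open); squeeze is the grip in N (None keeps the last); returns when the fingers have stopped.
- r.sleep(seconds).
- r.inverse_kinematics(position, orientation): joint angles nearest the present ones, or None.
- optics.get_image(name): name is "side" or "top" or "wrist"; returns a dict with "pixels" (480x640x3 uint8, red, green, blue), "depth" (480x640 float32, m along the optical axis (not along the pixel's ray), 0 where there is no reading), "fx", "fy", "cx", "cy" (pixels), "D" ([k1, k2, p1, p2, k3] as OpenCV has them; the pictures are not rectified), "camera_from_world" (4x4, takes a point from world to camera coordinates); the wrist camera has in their place "mount" (4x4, takes a point from camera to tool coordinates, whose origin is the TCP and whose axes are the flange's). Camera axes: x right, y down, z forward; pixel columns grow to the right and rows downward; lengths in m; the calibration is good to about 2 mm. A picture is of the moment at which its call begins: read the wrist's pose just before it.
A pose or a line that the arm cannot do raises r.PlanningError and nothing moves.
- r.hand_in(): hands the job in; it is judged then, once.
Readings, each from a call of its own:
- r.current_t(): time.
- r.current_q(): joint angles.
- r.current_qvel(): joint speeds.
- r.current_effort(): joint torques, N m.
- r.current_tool_pos(): TCP position.
- r.current_ee_rot(): TCP orientation.
- r.current_contact_force(): force on the tool from outside, world axes, zero at the start.
- r.current_torque(): the same for the moment, N m.
- r.current_opening(): opening from 0.0 (shut) to 1.0 (fully open).
- r.current_finger_force(): force on a finger pad.
Only numpy, scipy, OpenCV 4.12 (cv2) and the standard library are available. Lean on these libraries where they do the work, as an engineer would, in place of code of your own. Each camera call takes 0.05 s, during which the arm holds its last target. There are 200 camera calls.

## Working session

There is one attempt and no reset: what is moved stays moved. The work goes in short steps, each a Python script; the robot and the scene stay as the last script left them, time stands still between calls to the robot, and variables do not carry over. Pictures are saved under pics/ and viewed, at most 10 in all, crops included, and the job is handed in when it is done.

```bash
mkdir -p pics
python3 - <<'E'
from cell import r, optics
import cv2,numpy as np,pickle
d={}
for n in("top","side"):
    im=optics.get_image(n);d[n]=im
    cv2.imwrite(f"pics/{n}0.png",im["pixels"][:,:,::-1])
    print(n,im["fx"],im["cx"],im["cy"],im["D"],np.round(im["camera_from_world"],3).tolist())
pickle.dump(d,open("im0.pkl","wb"))
print(r.finger_overhang,r.current_tool_pos(),r.current_ee_rot(),r.current_t())
E
```

```text
top 518.6495952746624 324.91087417325684 233.9972504917712 [-0.12287629  0.          0.          0.          0.        ] [[-0.005, -0.999, -0.033, 0.069], [-0.996, 0.008, -0.086, 0.6], [0.086, 0.033, -0.996, 0.958], [0.0, 0.0, 0.0, 1.0]]
side 527.640704756181 319.12158279549305 240.60121105362 [-0.09110637  0.          0.          0.          0.        ] [[-0.935, -0.354, 0.005, 0.56], [-0.241, 0.625, -0.743, 0.181], [0.26, -0.696, -0.669, 0.832], [0.0, 0.0, 0.0, 1.0]]
0.022 [0.1586114  0.5263253  0.23191402] [ 1.45873930e-01  9.89303046e-01 -5.16145706e-04 -1.16475512e-04] 0.1
```

View pics/top0.png

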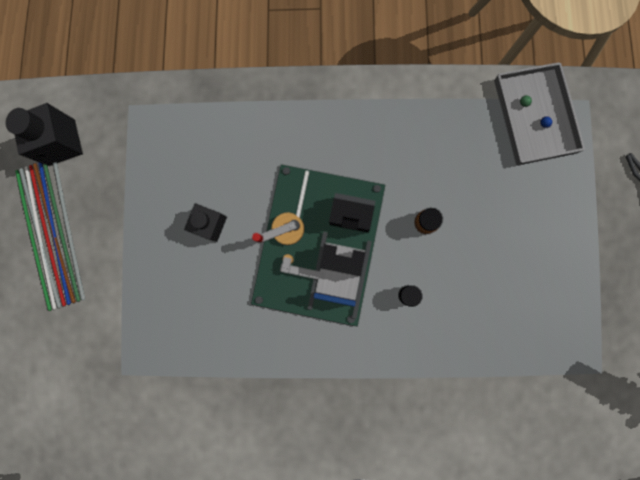

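View pics/side0.png

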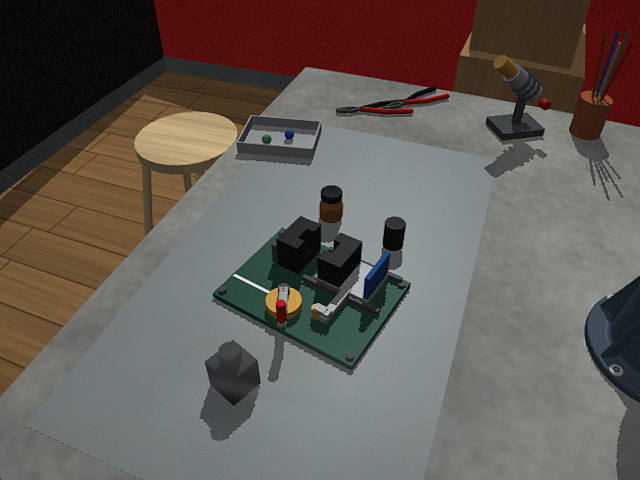

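The top view shows the green plate with corners near (282,165), (384,183), (357,326) and (251,305). The red knob is at (257,238) with the lever out to the left, the blue plate is at (335,297), the marver at (206,222), the jar at (429,220) and the plug at (410,296). The side view agrees, with the knob at (281,312) and the blue plate at (377,276).

```bash
cat > h.py <<'E'
import cv2,numpy as np
def K(im): return np.array([[im["fx"],0,im["cx"]],[0,im["fy"],im["cy"]],[0,0,1]])
def rays(im,px):
    u=cv2.undistortPoints(np.float64(px).reshape(-1,1,2),K(im),np.array(im["D"])).reshape(-1,2)
    M=np.array(im["camera_from_world"]);R,t=M[:3,:3],M[:3,3]
    return -R.T@t,np.c_[u,np.ones(len(u))]@R
def onz(im,px,z):
    c,d=rays(im,px);return c+d*((z-c[2])/d[:,2])[:,None]
def tri(a,pa,b,pb):
    (c1,d1),(c2,d2)=rays(a,pa),rays(b,pb);d1,d2=d1[0],d2[0]
    s=np.linalg.lstsq(np.c_[d1,-d2],c2-c1,rcond=None)[0]
    p,q=c1+s[0]*d1,c2+s[1]*d2
    return (p+q)/2,np.linalg.norm(p-q)
def mask(im,lo,hi,box):
    h=cv2.cvtColor(im["pixels"],cv2.COLOR_RGB2HSV);m=cv2.inRange(h,lo,hi)
    o=np.zeros_like(m);x0,y0,x1,y1=box;o[y0:y1,x0:x1]=m[y0:y1,x0:x1];return o
def pts(m): return np.argwhere(m)[:,::-1].astype(float)
def big(m): return max(cv2.findContours(m,cv2.RETR_EXTERNAL,cv2.CHAIN_APPROX_NONE)[0],key=cv2.contourArea)
RED=((0,150,60),(6,255,255));BLUE=((105,150,40),(125,255,255));GREEN=((65,60,20),(95,255,120))
BT=(230,150,400,340);BS=(200,200,420,380)
E
python3 - <<'E'
import pickle
from h import *
d=pickle.load(open("im0.pkl","rb"));T,S=d["top"],d["side"]
C={}
for n,im,b in(("top",T,BT),("side",S,BS)):
    g=mask(im,*GREEN,b);h=cv2.convexHull(big(g)).reshape(-1,2)
    w=onz(im,h,.012)[:,:2]
    rc=cv2.minAreaRect((w*1000).astype(np.float32));print(n,"plate mm",rc,(mm:=cv2.contourArea((w*1000).astype(np.float32))))
    for k,c in(("red",RED),("blue",BLUE)):
        m=mask(im,*c,b);p=pts(m);C[n,k]=p
        print(n,k,len(p),p.mean(0),p.min(0),p.max(0),cv2.boxPoints(cv2.minAreaRect(p.astype(np.float32))).tolist())
for k in("red","blue"): print(k,tri(T,[C["top",k].mean(0)],S,[C["side",k].mean(0)]))
E
```

```text
top plate mm ((582.6076049804688, 78.91820526123047), (207.13034057617188, 276.6709289550781), 78.25270080566406) 52415.69590649627
top red 58 [257.05172414 237.27586207] [253. 234.] [261. 241.] [[253.0, 234.0], [261.0, 234.0], [261.0, 241.0], [253.0, 241.0]]
top blue 200 [333.995 299.375] [314. 294.] [354. 305.] [[313.45269775390625, 297.6453552246094], [314.4447021484375, 292.8506164550781], [354.58837890625, 301.1562194824219], [353.59637451171875, 305.9509582519531]]
side plate mm ((581.2059326171875, 84.2412109375), (214.64834594726562, 281.1326904296875), 78.27401733398438) 58976.92815159887
side red 125 [280.608 309.968] [276. 300.] [286. 322.] [[275.26898193359375, 300.22760009765625], [284.6207275390625, 299.44830322265625], [286.47589111328125, 321.71038818359375], [277.1241455078125, 322.48968505859375]]
side blue 464 [375.86206897 274.46551724] [363. 252.] [389. 299.] [[354.60919189453125, 290.81878662109375], [385.54803466796875, 250.3602752685547], [397.12884521484375, 259.2161865234375], [366.19000244140625, 299.6746826171875]]
red (array([0.59188644, 0.18809894, 0.06618582]), np.float64(0.00024362885176786757))
blue (array([0.47838085, 0.04805886, 0.05210608]), np.float64(0.0011262474464699165))
```

The measurements check out: plate 207x277 mm with yaw -11.75°, and the knob 70.1 mm from the pivot at cam angle about 2.14. Next I turn the lever, pushing tangentially with shut fingers.

```bash
cat >> h.py <<'E'
YAW=np.deg2rad(-11.745);RF=np.array([[np.cos(YAW),-np.sin(YAW)],[np.sin(YAW),np.cos(YAW)]])
O=np.array([.5826,.0789])-RF@[.010,0]
def W(x,y,z): return np.r_[O+RF@[x,y],z]
def Fx(p): return RF.T@(np.asarray(p)[:2]-O)
PIV=np.array([.035,.050])
def cam_angle(T,S):
    p,e=tri(T,[pts(mask(T,*RED,BT)).mean(0)],S,[pts(mask(S,*RED,BS)).mean(0)])
    v=Fx(p)-PIV;return np.arctan2(v[1],v[0]),np.linalg.norm(v),p,e
def rot(phi):  # tool down, tool x at fixture angle phi
    a=(phi+YAW)/2;return np.array([np.cos(a),np.sin(a),0,0])
def leverpose(a,gap,z,off=.019):
    p=PIV+.070*np.array([np.cos(a),np.sin(a)])+(off+gap)*np.array([-np.sin(a),np.cos(a)])
    return W(*p,z),rot(a+np.pi/2)
E
python3 - <<'E'
import pickle
from h import *
from cell import r,optics
d=pickle.load(open("im0.pkl","rb"));a0,L,p,e=cam_angle(d["top"],d["side"]);print(a0,L,p,e)
print("marver",Fx(onz(d["top"],[[206,222]],.06)[0]))
r.set_gripper(0.0)
z=.055+r.finger_overhang
P,q=leverpose(a0,.014,.2);r.move_to(P,q)
P,q=leverpose(a0,.014,z);r.move_linear(P,vel=.12)
print(r.current_t(),r.current_tool_pos(),P,r.current_contact_force(),r.current_q())
for n in("top","side"):
    im=optics.get_image(n);cv2.imwrite(f"pics/{n}1.png",cv2.resize(im["pixels"][130:370,190:510,::-1],(640,480)))
E
```

```text
2.146144891631977 0.07008676555198048 [0.59188644 0.18809894 0.06618582] 0.00024362885176786757
marver [0.00628984 0.21041241]
3.975 [0.56161113 0.17619824 0.07774438] [0.56115534 0.17607369 0.077     ] [-0.42038172 -0.42497443 -0.04213811] [ 2.24926775e-01  6.13079974e-01  1.66598451e+00  4.79100371e-06
  8.61212092e-01 -1.71625572e+00]
```

View pics/side1.png

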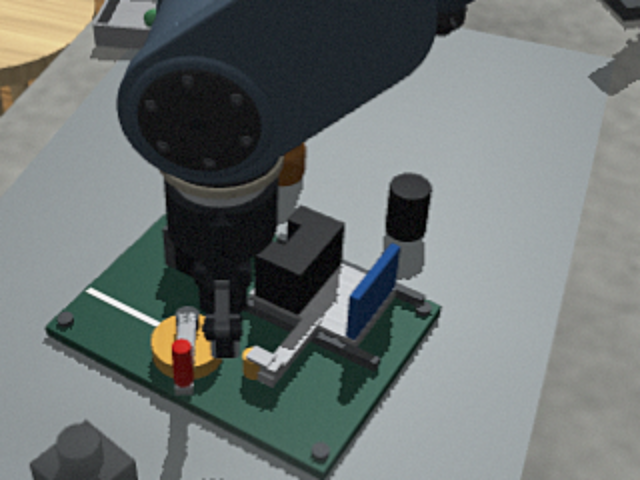

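The side view shows the shut fingertips just behind the red knob (knob at 182,363, fingertips at 225,345), clear of the slide arm. Now I sweep the lever to about 0.

Run:
```python
from h import *
from cell import r,optics
z=.055+r.finger_overhang
for a in np.linspace(2.146,0.0,12):
    P,q=leverpose(a,0,z);r.move_linear(P,q,vel=.06)
    print(round(a,2),round(r.current_t(),2),np.round(r.current_contact_force(),1),np.round((r.current_tool_pos()-P)*1000,1))
T,S=optics.get_image("top"),optics.get_image("side")
for n,im in(("top",T),("side",S)): cv2.imwrite(f"pics/{n}2.png",cv2.resize(im["pixels"][130:370,190:510,::-1],(640,480)))
try: print(cam_angle(T,S))
except Exception as e: print(e)
```

```text
2.15 4.46 [-1.  -0.5 -0.7] [ 0.2  0.1 -0. ]
1.95 4.84 [-0.1  0.1 -0.9] [-0.1 -0.1 -0.1]
1.76 5.22 [ 0.5 -0.  -0.3] [-0.1 -0.1 -0. ]
1.56 5.61 [-0.2 -0.   0. ] [-0.1 -0.1  0. ]
1.37 5.99 [-0.1  0.2 -0.9] [-0.1 -0.1  0. ]
1.17 6.38 [-1.2 -0.8  0.7] [-0.1 -0.1  0. ]
0.98 6.76 [-0.4 -0.2 -0.5] [-0.1 -0.   0. ]
0.78 7.14 [-0.2 -0.2 -0.1] [-0.1 -0.   0. ]
0.59 7.53 [-0.3  0.1 -0.6] [-0.1  0.1  0.1]
0.39 7.91 [ 0.1 -0.2  0.5] [-0.1  0.1  0. ]
0.2 8.29 [0.3 0.6 0.4] [-0.   0.1  0. ]
0.0 8.68 [-0.1 -0.2 -0.1] [-0.   0.1  0.1]
SVD did not converge in Linear Least Squares
 ** On entry to DLASCL parameter number  4 had an illegal value
 ** On entry to DLASCL parameter number  4 had an illegal value
 ** On entry to DLASCL parameter number  4 had an illegal value
 ** On entry to DLASCL parameter number  4 had an illegal value
 ** On entry to DLASCL parameter number  5 had an illegal value
 ** On entry to DLASCL parameter number  4 had an illegal valueh.py:27: RuntimeWarning: Mean of empty slice.
  p,e=tri(T,[pts(mask(T,*RED,BT)).mean(0)],S,[pts(mask(S,*RED,BS)).mean(0)])
  ret = um.true_divide(
```

View pics/side2.png

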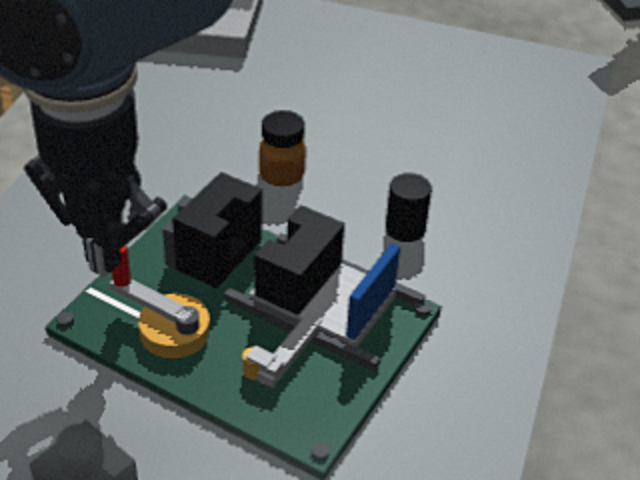

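The side view shows the knob (121,265) next to the line end, with the lever apparently over the line once its height is allowed for. I'll back off, move to behind the push plate and measure.

Run:
```python
from h import *
from cell import r,optics
z=.055+r.finger_overhang
P,q=leverpose(0,.015,z);r.move_linear(P,vel=.1)
P[2]=.22;r.move_linear(P,vel=.2)
r.move_to(W(-.135,-.052,.2),rot(np.pi))
T,S=optics.get_image("top"),optics.get_image("side")
cv2.imwrite("pics/top3.png",cv2.resize(T["pixels"][130:370,190:510,::-1],(640,480)))
cv2.imwrite("pics/side3.png",cv2.resize(S["pixels"][130:370,190:510,::-1],(640,480)))
print(r.current_t())
BS=(200,200,330,380)
for n,im,b in(("t",T,BT),("s",S,BS)): 
    m=pts(mask(im,*RED,b)); print(n,len(m),m.mean(0) if len(m) else 0)
print(cam_angle(T,S))
```

```text
11.5333
t 63 [300.92063492 185.52380952]
s 141 [249.33333333 261.14893617]
(np.float64(-0.016508862168015025), np.float64(0.07100757690836898), array([0.68652722, 0.10716452, 0.06459992]), np.float64(0.0018559631487257656))
```

View pics/side3.png

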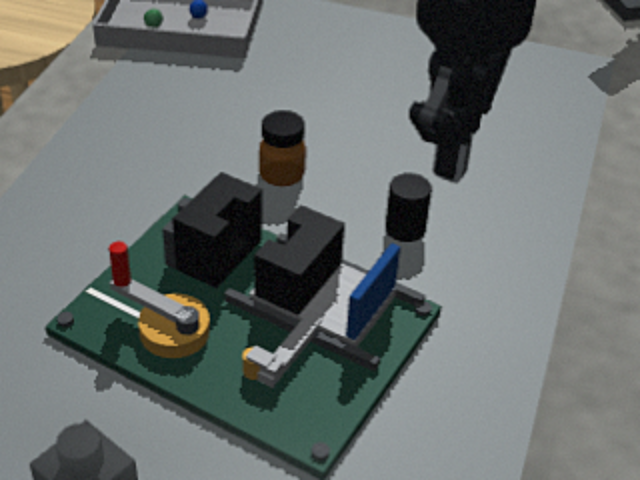

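View pics/top3.png

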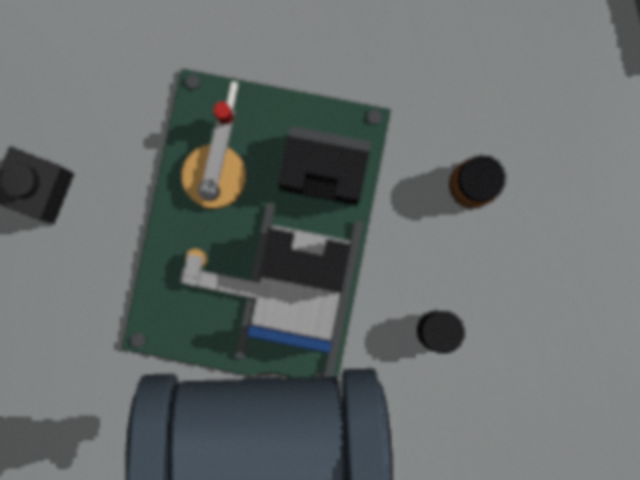

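Cam angle is -0.017 rad with the knob at 71 mm radius, so the lever is over the line. The plug (top view 441,331) is well to the side of the push path. Next I push the slide, watching the force.

Run:
```python
from h import *
from cell import r,optics
z=.042+r.finger_overhang
r.move_linear(W(-.135,-.052,z),vel=.15)
r.move_linear(W(-.105,-.052,z),vel=.1)
d=RF[:,0]
for x in np.r_[np.arange(-.10,-.066,.006),np.arange(-.066,-.0535,.0015)]:
    r.move_linear(W(x,-.052,z),vel=.03)
    f=r.current_contact_force()[:2]@d; xt=Fx(r.current_tool_pos())[0]
    print(round(x,4),round(xt,4),round(f,1))
    if f<-12: break
r.sleep(.3)
r.move_linear(W(-.10,-.052,z),vel=.1)
r.move_linear(W(-.15,-.052,z+.03),vel=.15)
r.move_linear(W(-.15,-.052,.2),vel=.2)
T,S=optics.get_image("top"),optics.get_image("side")
B=(200,200,330,380)
import h;h.BS=B
print(r.current_t(),cam_angle(T,S)[:2],Fx(tri(T,[pts(mask(T,*BLUE,BT)).mean(0)],S,[pts(mask(S,*BLUE,(200,200,420,380))).mean(0)])[0]))
cv2.imwrite("pics/side4.png",cv2.resize(S["pixels"][130:370,190:510,::-1],(640,480)))
cv2.imwrite("pics/top4.png",cv2.resize(T["pixels"][130:370,190:510,::-1],(640,480)))
```

```text
-0.1 -0.1001 0.4
-0.094 -0.0936 -0.2
-0.088 -0.0875 -0.3
-0.082 -0.0815 -0.5
-0.076 -0.0756 0.4
-0.07 -0.0696 -0.8
-0.066 -0.0656 -1.1
-0.0645 -0.0645 -1.1
-0.063 -0.063 -0.2
-0.0615 -0.0614 -1.4
-0.06 -0.0607 -5.8
-0.0585 -0.0607 -12.2
18.8333 (np.float64(-0.014372983297992617), np.float64(0.07091402156207016)) [-0.04526598 -0.0511861 ]
```

View pics/top4.png

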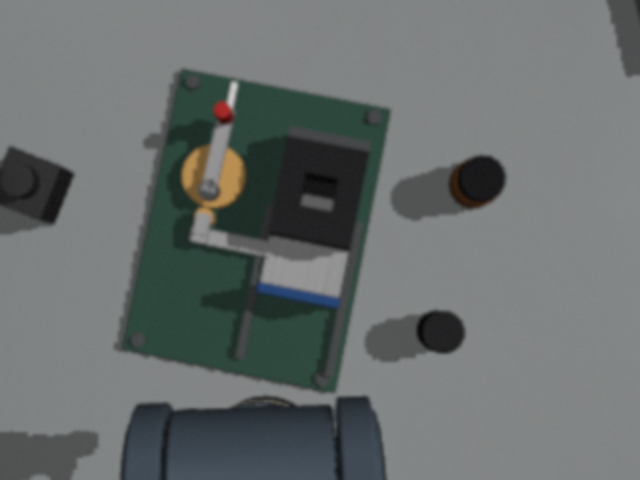

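View pics/side4.png

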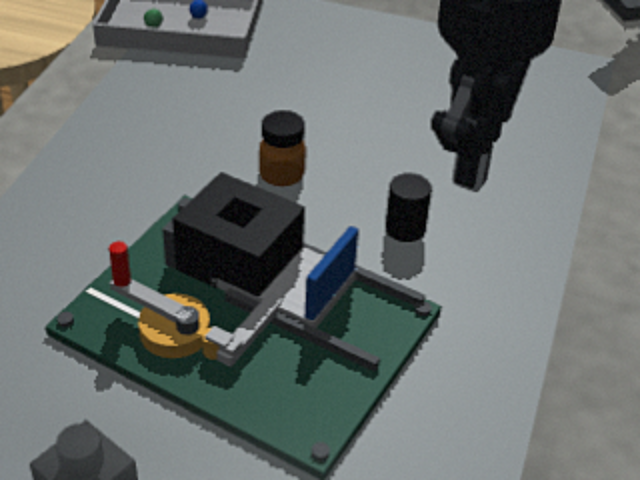

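Both views show the mould halves closed (top 318,190) and the lever still over the line. Motion stopped dead at x -60.7 mm, where -61 was expected, and the bystanders have not moved.

```bash
python3 -c "
from cell import r
print(r.hand_in())"
```

```text
the job is handed in; nothing more can be done
None
```

The job is handed in at about 19 s of robot time: the lever lies over the white line (cam about -0.01 rad), the slide is home against its dead stop with the mould halves closed, and the marver, plug and jar are still where they stood; no verdict came back.

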